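Close a plaster mould in its clamping frame and lock the jaw

ROBOT

A 6-joint arm with a two-finger parallel gripper is mounted at the origin on the work surface. World frame = base frame: x ahead of the robot, y to its left, z up, the work surface at z = 0. Lengths are in m, angles in rad, forces in N, time in s.
With the tool pointing down it reaches from about 0.4 to 0.825 m from the base axis. Payload 7 kg.
Tool frame: the origin (TCP) lies at the very end of the fingers, on their centre line; the grasp point (between the pads) lies 19 mm behind it; z points along the fingers, y is the line along which they close (so a half turn about z gives the same grasp; the last joint's range is limited). The gripper opens to 88 mm and grips with 3 to 60 N. Pads are 19 mm wide; open, the fingers measure 130 mm over their backs; the gripper's body (78 mm by 193 mm) begins 47 mm behind the grasp point.
Start: joints at [1.504, 0.359, 0.012, 0, -1.224, -0.288], TCP at [0.235, 0.633, 0.227] pointing down, gripper open.
Joint ranges: [-3.07, 3.07], [-1.43, 2.12], [-1.02, 1.25], [-3.03, 1.67], [-3.05, -0], [-3.03, 3.03]. Speed limits (rad/s): [2.39, 2.39, 3.01, 3.14, 3.14, 3.14].

INTERFACE

Orientations are given as [roll, pitch, yaw] about the fixed x, y, z axes, in that order (R = Rz(yaw) Ry(pitch) Rx(roll)).
In Python, from station import * gives the robot as it stands.
- The arm moves only by the tool servo_tool, never from a script. Its argument "moves" is a list of rows, each an object of numbers: "jaw": the opening, from 0 (shut) to 1 (fully open); "dx", "dy", "dz": the shift along the world's x, y, z in m; "roll": the turn about the world's z in degrees. A call has exactly 10 rows; each row shifts and turns the commanded pose from where the row before left it; what a row does not reach is not made up. A row lasts 1/8 s, in which the tool goes at most 62.5 mm and 10.7 degrees, less where a joint would pass 70% of its speed; a pose out of reach is approached as far as the arm can. A call with a gripper value outside its range is refused whole. The fingers move at their own pace and stop on an object; "newtons" is the grip in N (left out, the last holds). Time passes only in rows, so rows that do not move let the fingers close, or fill a call up. It gives the time, the measured TCP pose, the force, the opening and the grip force at its end, in the units of the state.
- get_state(): the state, without advancing time (a new reading comes with each control period).
- grab_frame(name): name is "side" or "top"; returns (picture, depth): 400x640x3 uint8, red, green, blue; 400x640 float32, m along the optical axis (not along the pixel's ray), 0 where there is no reading.
- calibration(name): a dict with "intrinsics" (3x3 intrinsics, pixels), "R" (3x3) and "t" (3): a world point X has camera coordinates R X + t. Camera axes: x right, y down, z forward; pixel columns grow to the right and rows downward; lengths in m; the calibration is good to about 2 mm. A picture is of the moment at which its call begins. calibration takes no time and is no camera call.
- job_done(): hands the job in; it is judged then, once.
The state is a dict: "t": time; "q": joint angles; "qd": joint speeds; "joint_efforts": joint torques, N m; "eef_pos": TCP position; "ee_rot": TCP orientation; "force": force on the tool from outside, world axes, zero at the start; "moment": the same for the moment, N m; "width": finger opening in m; "gripper_force": force on a finger pad.
Only numpy, scipy, OpenCV 4.12 (cv2) and the standard library are available. Lean on these libraries where they do the work, as an engineer would, in place of code of your own. Each camera call takes 0.05 s, during which the arm holds its last target. There are 200 camera calls.

TASK

Clamp up the two-part plaster mould standing in the frame: free the sliding jaw by its T-handle, slide it up until it has pushed both mould halves together and hard against the fence, and lock the handle tight again while you keep leaning on the jaw, so that the mould stays firmly squeezed shut when you let go. Plaster chips: about 20 N of push is plenty, so feel for the fence and do not ram it, and leave the other things on the bench where they are.

Things in the scene. Friction and masses are not known exactly. Their poses are not given: they have to be found in the camera images.
- frame: Mould-clamping frame screwed to the bench: plywood board 150 (x) by 480 (y) by 18 mm with a T-track down its middle. A cork-faced fence, 100 mm wide and high, is bolted across it near the +y end, its face 168 to 192 mm along +y (where exactly is not told: feel for it); a sliding jaw closes along +y. Two low strips guide the mould with 1.5 mm play. Origin: centre of the underside; z up.
- jaw (a joint): Travel of the jaw along the frame's +y in m, -0.01 to 0.15; 0 = jaw face 50 mm to the -y side of the frame's origin, 0.108 to 0.132 = both halves shut against the fence, which depends on where the fence is bolted. Free, it slides with about 2 N of drag; locked tight, it stays put up to 50 N or more.
- jaw_face (a point): Centre of the jaw's unloaded face, 68 mm above the bench; axes as the frame's, looking to +y. The face is a 10 mm sponge-rubber facing that gives 1 mm per 12 N, up to 6 mm, and springs back. The upright is 100 mm wide, 28 mm thick with it, its top 101 mm above the bench, with corner blocks behind it; the foot, 84 mm wide, reaches 150 mm back from the face, its top 35 mm above the bench.
- knob (a joint): Turn of the T-handle in rad, -0.6 to 2.3, growing anticlockwise seen from above (loosening); the handle lies square to the track at 0. Starts tight (-0.1 to 0.3). Its bolt lets go of the track above 1.0; below that the grip grows evenly and the handle gets stiffer (about 0.2 N m loose, 0.3 N m at 0). Stays where it is left; below 0.4 it counts as tight.
- knob_grip (a point): Middle of the black T-handle's bar, on its upright turning axis, 110 mm behind the jaw face, 63 mm above the bench. The bar is 76 mm long (this point's x), 16 mm thick (y), 26 mm high (50 to 76 mm above the bench), on a 30 mm hub. It rides with the jaw, so it can also be used to push the jaw along.
- mould_fence: Mould half on the fence side: white plaster block 100 mm wide (x), 55 mm thick (y), 100 mm high, about 0.45 kg, standing loose on the board; half of the pour hole is open at its top and -y side. Origin: centre of its underside, 18 mm above the bench. Starts 2 to 37 mm off the fence.
- mould_jaw: Mould half on the jaw side, the same size, its mating face and four small round keys towards +y. Origin: centre of its underside. Starts 8 to 29 mm apart from the other half and clear of the jaw. Shut, its origin is 55 mm from the other's. Sliding both halves takes about 3 N each; only force beyond that squeezes the mould. Bring them together slower than 40 mm/s.
- sponge: Bystander: round yellow sponge, 92 mm across, 34 mm high. Origin: centre of its underside.
- jug: Bystander: white slip jug, 92 mm across, 120 mm high, handle on its +y side. Origin: centre of its underside.
- bear: Bystander: clay-coloured cast bear figure, 62 mm across, 104 mm high. Origin: centre of its underside.
- batten: Bystander: flat wooden batten, 30 by 200 by 6 mm, lying along its y. Origin: centre of its underside.
Not all that is in view belongs to the job. Leave any green look-alike of the mould_fence alone. Leave any green look-alike of the mould_jaw alone.

How it is judged:
On the way, in this order (a step that is already met when the one before it is completed fails the run):
1. the handle is turned anticlockwise until the jaw is free (value of joint knob above 1.05 rad), for 0.1 s.
2. the jaw presses the two mould halves shut against the fence (contact force between mould_jaw and mould_fence above 8 N and y of mould_jaw in the frame of mould_fence above -0.057 m), for 0.2 s.
At the end, for the whole second after the job is handed in: Left alone, the halves press on each other with more than 8 N, are shut to within 2 mm, parallel within 0.04 rad, upright and still; the T-handle is tight (joint below 0.4 rad); no bystander was moved over 30 mm and the mould never felt more than 45 N (all of step 2 and angle between the y axis of mould_jaw and the y axis of mould_fence, either way round below 0.04 rad and value of joint knob below 0.4 rad and linear speed of mould_jaw below 0.01 m/s and angle between each of mould_jaw, mould_fence's own z axis and vertical below 0.05 rad); the robot touches nothing.
It fails at once if the mould halves are rammed or squeezed together with more than 45 N (contact force between mould_jaw and mould_fence above 45 N).
It fails at once if a bystander (sponge, jug, bear, batten) is moved by more than 30 mm (distance of any of sponge, jug, bear, batten from where it was at the start of the episode above 0.03 m).
It also fails if it takes over 51 s, if anything falls off the work surface, if the arm or the gripper's body presses on something with over 40 N, if the wrist force passes 120 N, or if a joint passes its speed limit or range.

## Working session

There is one attempt and no reset: what is moved stays moved. The work goes in short steps, Python scripts to look and compute and a tool call to move; the robot and the scene stay as the last step left them, time stands still between calls to the robot, and variables do not carry over. Pictures are saved under pics/ and viewed, at most 10 in all, crops included, and the job is handed in when it is done.

Besides the shell and the picture viewer there is one more tool, called after ">>>" by a JSON object that holds its "fn" and its "kwargs". servo_tool: Moves the arm, as the interface text tells. Its arguments: {"type":"object","properties":{"moves":{"type":"array","items":{"type":"object","properties":{"jaw":{"type":"number"},"dx":{"type":"number"},"dy":{"type":"number"},"dz":{"type":"number"},"roll":{"type":"number"}}}},"newtons":{"type":"number"}},"required":["moves"]}

```bash
mkdir -p pics
cat > h.py <<'E'
from station import *
import numpy as np, cv2
def px(name,d,u,v):
    c=calibration(name);K=np.array(c["intrinsics"]);R=np.array(c["R"]);t=np.array(c["t"])
    z=d[int(v),int(u)]
    return R.T@(z*np.linalg.inv(K)@[u,v,1]-t)
def ray(name,u,v,h):
    c=calibration(name);K=np.array(c["intrinsics"]);R=np.array(c["R"]);t=np.array(c["t"])
    o=-R.T@t; r=R.T@np.linalg.inv(K)@[u,v,1]
    return o+r*(h-o[2])/r[2]
E
python3 - <<'E'
from h import *
for n in("top","side"):
    p,d=grab_frame(n);cv2.imwrite(f"pics/{n}0.png",p[:,:,::-1]);np.save(n+"0.npy",d)
print(get_state())
E
```

```text
{'t': 0.1, 'q': array([ 1.50409561e+00,  3.59342370e-01,  1.11682251e-02, -2.90828900e-04,
       -1.22412618e+00, -2.88067568e-01]), 'qd': array([-0.00020564, -0.00250531,  0.00151718,  0.00146443, -0.00075397,
        0.00167473]), 'joint_efforts': array([-1.49309024e-03, -5.84162378e+01,  2.93753082e+01,  7.01547459e+00,
        1.01895374e-02, -5.11846156e-05]), 'eef_pos': array([0.23437722, 0.63253799, 0.22570977]), 'ee_rot': array([ 3.14007294e+00, -1.65176818e-04, -3.54867175e-01]), 'force': array([-0.44658873,  0.01826728,  0.527363  ]), 'moment': array([ 0.00427806, -0.01106547,  0.0977685 ]), 'gripper_force': 0.0, 'width': 0.08747830944031344}
```

View pics/top0.png

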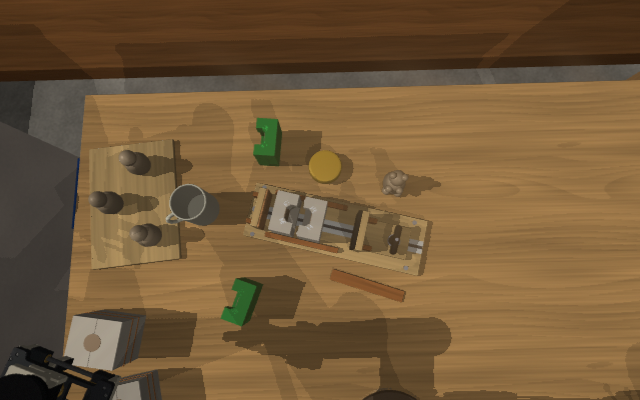

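View pics/side0.png

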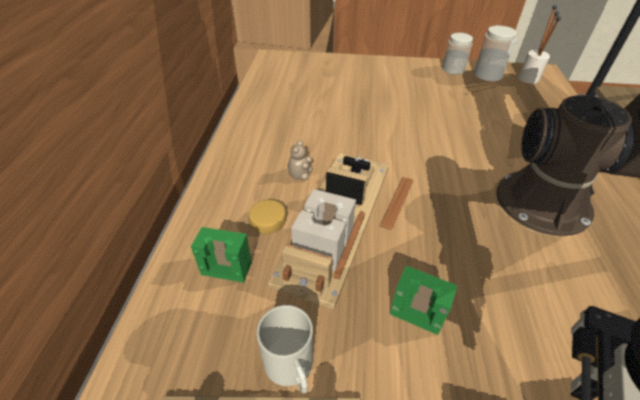

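Top: frame centred near (338,228), with its fence at the left (258,208), the mould halves at (282,210) and (312,220), the jaw at (358,230) and the T-handle at (396,239). Possible mix-ups are the green look-alikes at (267,141) and (240,301) and the white blocks at (100,340). I choose the white halves in the frame and the black bar at (396,239), and will check that in a crop.

Run:
```python
from h import *
p=cv2.imread("pics/top0.png")[170:290,235:445]
cv2.imwrite("pics/crop0.png",cv2.resize(p,None,fx=3.8,fy=3.8,interpolation=cv2.INTER_CUBIC))
d=np.load("top0.npy")
for u,v in[(396,239),(392,250),(399,228),(358,230),(282,210),(312,225),(338,265),(260,205)]:print(u,v,px("top",d,u,v).round(3))
```

```text
396 239 [ 0.495 -0.028  0.078]
392 250 [ 0.468 -0.017  0.077]
399 228 [ 0.523 -0.038  0.073]
358 230 [0.518 0.069 0.097]
282 210 [0.57  0.255 0.117]
312 225 [0.531 0.182 0.118]
338 265 [ 0.434  0.117 -0.001]
260 205 [0.587 0.312 0.101]
```

View pics/crop0.png

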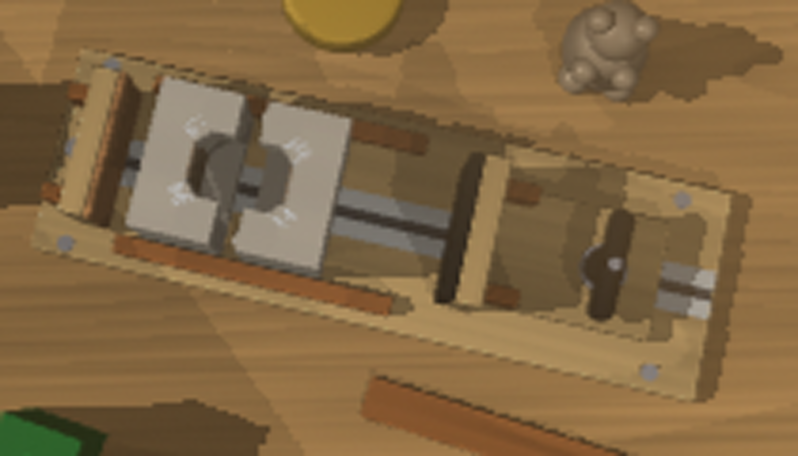

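The crop confirms the choice: the handle bar runs from crop (622,213) to (602,318), the jaw's dark facing is at (460,228), and the white halves sit clear of the jaw and about 15 px apart.

Run:
```python
from h import *
f=lambda x,y,h:ray("top",235+x/3.8-.37,170+y/3.8-.37,h)
c=[f(*q,.018) for q in[(88,52),(748,195),(700,400),(35,245)]]
for a in c:print(a.round(4))
print([np.linalg.norm(c[i]-c[i-1]).round(3) for i in range(4)])
C=sum(c)/4;y=(c[0]+c[3]-c[1]-c[2]);yaw=np.arctan2(-y[0],y[1]);print("C",C.round(4),"yaw",yaw)
R=np.array([[np.cos(yaw),-np.sin(yaw)],[np.sin(yaw),np.cos(yaw)]])
a,b=f(622,213,.076),f(602,318,.076)
print("bar",a.round(4),b.round(4),np.linalg.norm(a-b),((a+b)/2).round(4))
e=a-b;print("knob",np.arctan2(e[1],e[0])-yaw)
g=lambda X:(R.T@(X-C)[:2]).round(4)
print("bar in frame",g((a+b)/2))
for n,P in dict(jawtopfront=[(483,155),(437,300)],fencetopfront=[(133,80),(92,222)],mf_minusy=[(245,95),(213,250)],mj_minusy=[(352,120),(320,273)],mj_py=[(265,105),(232,260)],mf_py=[(163,78),(127,230)]).items():
    h=.101 if n[0]=="j" else .118
    print(n,[g(f(*q,h)) for q in P])
# depth-based check of bar
d=np.load("top0.npy");P=[]
for v in range(215,262):
    for u in range(380,412):
        X=px("top",d,u,v)
        if .066<X[2]<.085:P.append(X)
P=np.array(P);print(len(P),P.mean(0),g(P.mean(0)))
w,V=np.linalg.eigh(np.cov(P[:,:2].T));e=V[:,1]*np.sign(V[0,1]);print("knob2",np.arctan2(e[1],e[0])-yaw)
```

```text
[0.662  0.3323 0.018 ]
[ 0.5456 -0.1382  0.018 ]
[ 0.4032 -0.0945  0.018 ]
[0.5224 0.3695 0.018 ]
[np.float64(0.144), np.float64(0.485), np.float64(0.149), np.float64(0.479)]
C [0.5333 0.1173 0.018 ] yaw -0.24690293594802667
bar [ 0.5288 -0.0362  0.076 ] [ 0.4594 -0.0189  0.076 ] 0.07145638118765266 [ 0.4941 -0.0275  0.076 ]
knob 0.0029199232575944367
bar in frame [-0.0026 -0.15  ]
jawtopfront [array([ 0.0468, -0.0496]), array([-0.0525, -0.0399])]
fencetopfront [array([0.0422, 0.1839]), array([-0.0537,  0.187 ])]
mf_minusy [array([0.0485, 0.1103]), array([-0.0541,  0.1071])]
mj_minusy [array([0.0477, 0.0389]), array([-0.0533,  0.0372])]
mj_py [array([0.0449, 0.0961]), array([-0.0576,  0.0937])]
mf_py [array([0.0478, 0.1651]), array([-0.0538,  0.1638])]
188 [ 0.49468363 -0.02752693  0.07455238] [-0.002  -0.1499]
knob2 -0.044589784655006764
```

>>> {"fn": "servo_tool", "kwargs": {"moves": [{"dx": 0.022,"dy": -0.055,"jaw": 0.55,"roll": 0.5},{"dx": 0.022,"dy": -0.055,"jaw": 0.55,"roll": 0.5},{"dx": 0.022,"dy": -0.055,"jaw": 0.55,"roll": 0.5},{"dx": 0.022,"dy": -0.055,"jaw": 0.55,"roll": 0.5},{"dx": 0.022,"dy": -0.055,"jaw": 0.55,"roll": 0.5},{"dx": 0.022,"dy": -0.055,"jaw": 0.55,"roll": 0.5},{"dx": 0.022,"dy": -0.055,"jaw": 0.55,"roll": 0.5},{"dx": 0.022,"dy": -0.055,"jaw": 0.55,"roll": 0.5},{"dx": 0.022,"dy": -0.055,"jaw": 0.55,"roll": 0.5},{"dx": 0.022,"dy": -0.055,"jaw": 0.55,"roll": 0.5}], "newtons": 30}}

```text
$.moves[0]: bad value
```

>>> {"fn": "servo_tool", "kwargs": {"moves": [{"dx": 0.022,"dy": -0.055,"dz": 0,"roll": 0.5,"jaw": 0.55},{"dx": 0.022,"dy": -0.055,"dz": 0,"roll": 0.5,"jaw": 0.55},{"dx": 0.022,"dy": -0.055,"dz": 0,"roll": 0.5,"jaw": 0.55},{"dx": 0.022,"dy": -0.055,"dz": 0,"roll": 0.5,"jaw": 0.55},{"dx": 0.022,"dy": -0.055,"dz": 0,"roll": 0.5,"jaw": 0.55},{"dx": 0.022,"dy": -0.055,"dz": 0,"roll": 0.5,"jaw": 0.55},{"dx": 0.022,"dy": -0.055,"dz": 0,"roll": 0.5,"jaw": 0.55},{"dx": 0.022,"dy": -0.055,"dz": 0,"roll": 0.5,"jaw": 0.55},{"dx": 0.022,"dy": -0.055,"dz": 0,"roll": 0.5,"jaw": 0.55},{"dx": 0.022,"dy": -0.055,"dz": 0,"roll": 0.5,"jaw": 0.55}], "newtons": 30}}

```text
t: 1.35
eef_pos: [0.4547, 0.0811, 0.2267]
ee_rot: [-3.141, -0.0, -0.267]
force: [2.0, 0.1, 0.1]
width: 0.0482
gripper_force: 0.0
```

>>> {"fn": "servo_tool", "kwargs": {"moves": [{"dx": 0.02,"dy": -0.055,"dz": 0,"roll": 0.5,"jaw": 0.55},{"dx": 0.0195,"dy": -0.0555,"dz": 0,"roll": 0,"jaw": 0.55},{"dx": 0,"dy": 0,"dz": -0.04,"roll": 0,"jaw": 0.55},{"dx": 0,"dy": 0,"dz": -0.04,"roll": 0,"jaw": 0.55},{"dx": 0,"dy": 0,"dz": -0.03,"roll": 0,"jaw": 0.55},{"dx": 0,"dy": 0,"dz": -0.02,"roll": 0,"jaw": 0.55},{"dx": 0,"dy": 0,"dz": -0.02,"roll": 0,"jaw": 0.55},{"dx": 0,"dy": 0,"dz": -0.015,"roll": 0,"jaw": 0.55},{"dx": 0,"dy": 0,"dz": -0.013,"roll": 0,"jaw": 0.55},{"dx": 0,"dy": 0,"dz": 0,"roll": 0,"jaw": 0.55}]}}

```text
t: 2.6
eef_pos: [0.4933, -0.0278, 0.0477]
ee_rot: [3.14, 0.002, -0.259]
force: [0.7, 0.6, -0.1]
width: 0.0481
gripper_force: 0.0
```

Run:
```python
from h import *
for n,(a,b,c,e) in dict(top=(160,310,290,490),side=(100,250,260,460)).items():
    p,d=grab_frame(n);p=p[a:b,c:e,::-1]
    cv2.imwrite(f"pics/{n}1.png",cv2.resize(p,None,fx=2,fy=2,interpolation=cv2.INTER_CUBIC))
A=[cv2.imread(f"pics/{n}1.png") for n in("top","side")];cv2.imwrite("pics/both1.png",np.hstack(A))
s=get_state();print(s["eef_pos"],s["ee_rot"],s["force"],s["width"])
```

```text
[ 0.49422057 -0.02754583  0.04881536] [ 3.14153259e+00 -1.65709855e-04 -2.58657234e-01] [-0.9918005   0.50732708  0.88590088] 0.047915429622648685
```

View pics/both1.png

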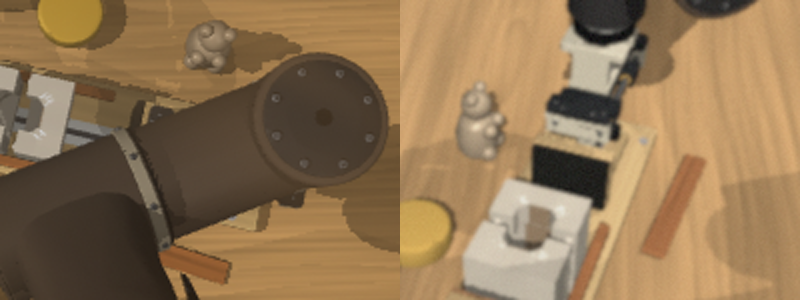

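The arm hides the handle from above. In the side view the gripper is lined up behind the jaw (right half, about (585,115)) with no contact, so I close on the bar.

>>> {"fn": "servo_tool", "kwargs": {"moves": [{"dx": 0,"dy": 0,"dz": 0,"roll": 0,"jaw": 0},{"dx": 0,"dy": 0,"dz": 0,"roll": 0,"jaw": 0},{"dx": 0,"dy": 0,"dz": 0,"roll": 0,"jaw": 0},{"dx": 0,"dy": 0,"dz": 0,"roll": 0,"jaw": 0},{"dx": 0,"dy": 0,"dz": 0,"roll": 0,"jaw": 0},{"dx": 0,"dy": 0,"dz": 0,"roll": 0,"jaw": 0},{"dx": 0,"dy": 0,"dz": 0,"roll": 0,"jaw": 0},{"dx": 0,"dy": 0,"dz": 0,"roll": 0,"jaw": 0},{"dx": 0,"dy": 0,"dz": 0,"roll": 0,"jaw": 0},{"dx": 0,"dy": 0,"dz": 0,"roll": 0,"jaw": 0}], "newtons": 45}}

```text
t: 3.95
eef_pos: [0.4944, -0.0281, 0.0498]
ee_rot: [3.141, -0.001, -0.258]
force: [-3.6, -3.9, 12.7]
width: 0.0156
gripper_force: 116.4
```

```bash
python3 -c "
from h import *
s=get_state();print(s['eef_pos'],s['ee_rot'],s['force'],s['moment'],s['width'])"
```

```text
[ 0.49435504 -0.02814856  0.04982218] [ 3.14117683e+00 -1.10306750e-03 -2.58455973e-01] [-3.61115549 -3.87477395 12.74470943] [-1.52223697  1.01344995 -0.12302958] 0.015583224056390267
```

>>> {"fn": "servo_tool", "kwargs": {"moves": [{"dx": 0,"dy": 0,"dz": 0,"roll": 8.5,"jaw": 0},{"dx": 0,"dy": 0,"dz": 0,"roll": 8.5,"jaw": 0},{"dx": 0,"dy": 0,"dz": 0,"roll": 8.5,"jaw": 0},{"dx": 0,"dy": 0,"dz": 0,"roll": 8.5,"jaw": 0},{"dx": 0,"dy": 0,"dz": 0,"roll": 8.5,"jaw": 0},{"dx": 0,"dy": 0,"dz": 0,"roll": 8.5,"jaw": 0},{"dx": 0,"dy": 0,"dz": 0,"roll": 8.5,"jaw": 0},{"dx": 0,"dy": 0,"dz": 0,"roll": 8.5,"jaw": 0},{"dx": 0,"dy": 0,"dz": 0,"roll": 8.5,"jaw": 0},{"dx": 0,"dy": 0,"dz": 0,"roll": 0,"jaw": 0}]}}

```text
t: 5.2
eef_pos: [0.4956, -0.0274, 0.0496]
ee_rot: [3.139, -0.002, 1.078]
force: [1.5, -2.5, 5.1]
width: 0.0155
gripper_force: 114.3
```

```bash
cat > st.py <<'E'
from h import *
s=get_state();y=np.array([.244,.970])
print(s['t'],s['eef_pos'].round(4),s['ee_rot'].round(3),s['force'].round(1),s['moment'].round(2),s['width'].round(4) if hasattr(s['width'],'round') else s['width'],"along y:",y@s['force'][:2],"side:",np.array([.97,-.244])@s['force'][:2])
E
python3 st.py
```

```text
5.2 [ 0.4956 -0.0274  0.0496] [ 3.139e+00 -2.000e-03  1.078e+00] [ 1.5 -2.5  5.1] [-0.55 -0.7   0.22] 0.015535364051204733 along y: -2.0623577414928986 side: 2.0658461458202497
```

>>> {"fn": "servo_tool", "kwargs": {"moves": [{"dx": 0.0008,"dy": 0.003,"dz": 0,"roll": 0,"jaw": 0},{"dx": 0.0016,"dy": 0.0063,"dz": 0,"roll": 0,"jaw": 0},{"dx": 0.0016,"dy": 0.0063,"dz": 0,"roll": 0,"jaw": 0},{"dx": 0.0016,"dy": 0.0063,"dz": 0,"roll": 0,"jaw": 0},{"dx": 0.0016,"dy": 0.0063,"dz": 0,"roll": 0,"jaw": 0},{"dx": 0.0016,"dy": 0.0063,"dz": 0,"roll": 0,"jaw": 0},{"dx": 0.0016,"dy": 0.0063,"dz": 0,"roll": 0,"jaw": 0},{"dx": 0.0016,"dy": 0.0063,"dz": 0,"roll": 0,"jaw": 0},{"dx": 0.0016,"dy": 0.0063,"dz": 0,"roll": 0,"jaw": 0},{"dx": 0.0016,"dy": 0.0063,"dz": 0,"roll": 0,"jaw": 0}]}}

```text
t: 6.45
eef_pos: [0.511, 0.0327, 0.0497]
ee_rot: [3.139, -0.002, 1.076]
force: [2.6, -2.2, 6.3]
width: 0.0156
gripper_force: 114.3
```

```bash
python3 st.py
```

```text
6.45 [0.511  0.0327 0.0497] [ 3.139e+00 -2.000e-03  1.076e+00] [ 2.6 -2.2  6.3] [-0.81 -1.06  0.16] 0.015590801914622216 along y: -1.4793191877349408 side: 3.087258832701266
```

>>> {"fn": "servo_tool", "kwargs": {"moves": [{"dx": 0.0008,"dy": 0.003,"dz": 0,"roll": 0,"jaw": 0},{"dx": 0.0008,"dy": 0.003,"dz": 0,"roll": 0,"jaw": 0},{"dx": 0.0008,"dy": 0.003,"dz": 0,"roll": 0,"jaw": 0},{"dx": 0.0008,"dy": 0.003,"dz": 0,"roll": 0,"jaw": 0},{"dx": 0.0007,"dy": 0.003,"dz": 0,"roll": 0,"jaw": 0},{"dx": 0.0007,"dy": 0.003,"dz": 0,"roll": 0,"jaw": 0},{"dx": 0.0007,"dy": 0.003,"dz": 0,"roll": 0,"jaw": 0},{"dx": 0.0007,"dy": 0.003,"dz": 0,"roll": 0,"jaw": 0},{"dx": 0.0007,"dy": 0.003,"dz": 0,"roll": 0,"jaw": 0},{"dx": 0.0007,"dy": 0.003,"dz": 0,"roll": 0,"jaw": 0}]}}

```text
t: 7.7
eef_pos: [0.5185, 0.0621, 0.0496]
ee_rot: [3.139, -0.002, 1.076]
force: [4.4, -5.6, 3.5]
width: 0.0156
gripper_force: 114.2
```

```bash
python3 st.py;python3 - <<'E'
from h import *
p,d=grab_frame("side");p=p[130:310,240:400,::-1]
cv2.imwrite("pics/side2.png",cv2.resize(p,None,fx=3,fy=3,interpolation=cv2.INTER_CUBIC))
E
```

```text
7.7 [0.5185 0.0621 0.0496] [ 3.139e+00 -2.000e-03  1.076e+00] [ 4.4 -5.6  3.5] [-1.88 -1.86  0.18] 0.015582980620711817 along y: -4.328475085970588 side: 5.67624785245548
```

View pics/side2.png

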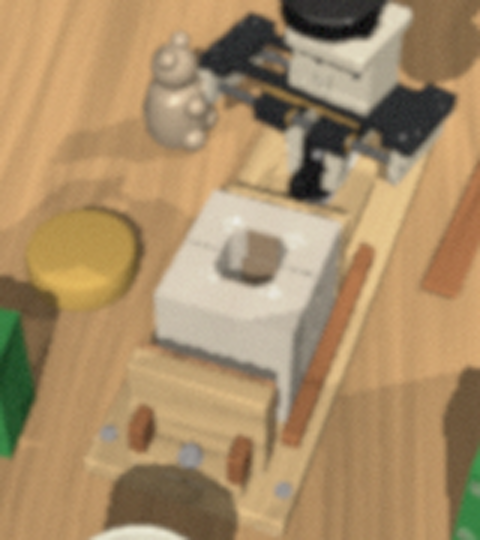

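The view shows the halves shut on each other (seam near (250,250)), with a gap of about 1 to 2 cm left to the fence (cork edge near (210,365)). I now creep forward and watch the force.

>>> {"fn": "servo_tool", "kwargs": {"moves": [{"dx": 0.0002,"dy": 0.0009,"dz": 0,"roll": 0,"jaw": 0},{"dx": 0.0002,"dy": 0.0009,"dz": 0,"roll": 0,"jaw": 0},{"dx": 0.0002,"dy": 0.0009,"dz": 0,"roll": 0,"jaw": 0},{"dx": 0.0002,"dy": 0.0009,"dz": 0,"roll": 0,"jaw": 0},{"dx": 0.0002,"dy": 0.0009,"dz": 0,"roll": 0,"jaw": 0},{"dx": 0.0002,"dy": 0.0008,"dz": 0,"roll": 0,"jaw": 0},{"dx": 0.0002,"dy": 0.0008,"dz": 0,"roll": 0,"jaw": 0},{"dx": 0.0002,"dy": 0.0008,"dz": 0,"roll": 0,"jaw": 0},{"dx": 0.0002,"dy": 0.0008,"dz": 0,"roll": 0,"jaw": 0},{"dx": 0.0002,"dy": 0.0008,"dz": 0,"roll": 0,"jaw": 0}]}}

```text
t: 9.0
eef_pos: [0.5204, 0.0699, 0.0497]
ee_rot: [3.139, -0.001, 1.076]
force: [6.8, -10.1, 4.0]
width: 0.0156
gripper_force: 114.3
```

```bash
python3 st.py
```

```text
9.0 [0.5204 0.0699 0.0497] [ 3.139e+00 -1.000e-03  1.076e+00] [  6.8 -10.1   4. ] [-3.31 -2.28  0.17] 0.015598375888046849 along y: -8.120559553787524 side: 9.09698616922977
```

>>> {"fn": "servo_tool", "kwargs": {"moves": [{"dx": 0.0003,"dy": 0.0003,"dz": 0,"roll": 0,"jaw": 0},{"dx": 0.0003,"dy": 0.0003,"dz": 0,"roll": 0,"jaw": 0},{"dx": 0.0002,"dy": 0.0003,"dz": 0,"roll": 0,"jaw": 0},{"dx": 0.0002,"dy": 0.0003,"dz": 0,"roll": 0,"jaw": 0},{"dx": 0.0001,"dy": 0.0003,"dz": 0,"roll": 0,"jaw": 0},{"dx": 0.0001,"dy": 0.0003,"dz": 0,"roll": 0,"jaw": 0},{"dx": 0.0001,"dy": 0.0003,"dz": 0,"roll": 0,"jaw": 0},{"dx": 0.0001,"dy": 0.0003,"dz": 0,"roll": 0,"jaw": 0},{"dx": 0,"dy": 0,"dz": 0,"roll": 0,"jaw": 0},{"dx": 0,"dy": 0,"dz": 0,"roll": 0,"jaw": 0}]}}

```text
t: 10.25
eef_pos: [0.521, 0.072, 0.0496]
ee_rot: [3.14, 0.0, 1.076]
force: [2.2, -8.9, 7.9]
width: 0.0156
gripper_force: 114.5
```

```bash
python3 st.py
```

```text
10.25 [0.521  0.072  0.0496] [3.14  0.    1.076] [ 2.2 -8.9  7.9] [-3.07 -1.2   0.16] 0.0156412704519587 along y: -8.045240040143087 side: 4.3080547398686
```

>>> {"fn": "servo_tool", "kwargs": {"moves": [{"dx": 0.0001,"dy": 0.00035,"dz": 0,"roll": 0,"jaw": 0},{"dx": 0.0001,"dy": 0.00035,"dz": 0,"roll": 0,"jaw": 0},{"dx": 0.0001,"dy": 0.00035,"dz": 0,"roll": 0,"jaw": 0},{"dx": 0.0001,"dy": 0.00035,"dz": 0,"roll": 0,"jaw": 0},{"dx": 0.0001,"dy": 0.00035,"dz": 0,"roll": 0,"jaw": 0},{"dx": 0.0001,"dy": 0.00035,"dz": 0,"roll": 0,"jaw": 0},{"dx": 0.0001,"dy": 0.00035,"dz": 0,"roll": 0,"jaw": 0},{"dx": 0.0001,"dy": 0.00035,"dz": 0,"roll": 0,"jaw": 0},{"dx": 0.0001,"dy": 0.00035,"dz": 0,"roll": 0,"jaw": 0},{"dx": 0.0001,"dy": 0.00035,"dz": 0,"roll": 0,"jaw": 0}]}}

```text
t: 11.5
eef_pos: [0.5219, 0.0755, 0.0496]
ee_rot: [3.14, 0.0, 1.076]
force: [3.3, -8.8, 8.0]
width: 0.0157
gripper_force: 114.6
```

```bash
python3 st.py
```

```text
11.5 [0.5219 0.0755 0.0496] [3.14  0.    1.076] [ 3.3 -8.8  8. ] [-3.2  -1.04  0.2 ] 0.015696702788595553 along y: -7.677887113065966 side: 5.382260596441007
```

>>> {"fn": "servo_tool", "kwargs": {"moves": [{"dx": 0.0001,"dy": 0.00035,"dz": 0,"roll": 0,"jaw": 0},{"dx": 0.0001,"dy": 0.00035,"dz": 0,"roll": 0,"jaw": 0},{"dx": 0.0001,"dy": 0.00035,"dz": 0,"roll": 0,"jaw": 0},{"dx": 0.0001,"dy": 0.00035,"dz": 0,"roll": 0,"jaw": 0},{"dx": 0.0001,"dy": 0.00035,"dz": 0,"roll": 0,"jaw": 0},{"dx": 0.0001,"dy": 0.00035,"dz": 0,"roll": 0,"jaw": 0},{"dx": 0.0001,"dy": 0.00035,"dz": 0,"roll": 0,"jaw": 0},{"dx": 0.0001,"dy": 0.00035,"dz": 0,"roll": 0,"jaw": 0},{"dx": 0.0001,"dy": 0.00035,"dz": 0,"roll": 0,"jaw": 0},{"dx": 0.0001,"dy": 0.00035,"dz": 0,"roll": 0,"jaw": 0}]}}

```text
t: 12.75
eef_pos: [0.5228, 0.0789, 0.0496]
ee_rot: [3.14, 0.001, 1.076]
force: [1.3, -8.5, 8.3]
width: 0.0157
gripper_force: 114.6
```

```bash
python3 st.py
```

```text
12.75 [0.5228 0.0789 0.0496] [3.140e+00 1.000e-03 1.076e+00] [ 1.3 -8.5  8.3] [-3.18 -0.84  0.18] 0.015671600990559347 along y: -7.956762204566306 side: 3.3334310424243894
```

>>> {"fn": "servo_tool", "kwargs": {"moves": [{"dx": 0.0001,"dy": 0.00035,"dz": 0,"roll": 0,"jaw": 0},{"dx": 0.0001,"dy": 0.00035,"dz": 0,"roll": 0,"jaw": 0},{"dx": 0.0001,"dy": 0.00035,"dz": 0,"roll": 0,"jaw": 0},{"dx": 0.0001,"dy": 0.00035,"dz": 0,"roll": 0,"jaw": 0},{"dx": 0.0001,"dy": 0.00035,"dz": 0,"roll": 0,"jaw": 0},{"dx": 0.0001,"dy": 0.00035,"dz": 0,"roll": 0,"jaw": 0},{"dx": 0.0001,"dy": 0.00035,"dz": 0,"roll": 0,"jaw": 0},{"dx": 0.0001,"dy": 0.00035,"dz": 0,"roll": 0,"jaw": 0},{"dx": 0.0001,"dy": 0.00035,"dz": 0,"roll": 0,"jaw": 0},{"dx": 0.0001,"dy": 0.00035,"dz": 0,"roll": 0,"jaw": 0}]}}

```text
t: 14.0
eef_pos: [0.5237, 0.0824, 0.0496]
ee_rot: [3.14, 0.001, 1.076]
force: [1.1, -8.6, 8.9]
width: 0.0157
gripper_force: 114.6
```

```bash
python3 st.py
```

```text
14.0 [0.5237 0.0824 0.0496] [3.140e+00 1.000e-03 1.076e+00] [ 1.1 -8.6  8.9] [-3.17 -0.72  0.15] 0.015674865821783783 along y: -8.073151528181999 side: 3.20366498716414
```

>>> {"fn": "servo_tool", "kwargs": {"moves": [{"dx": 0.0001,"dy": 0.00035,"dz": 0,"roll": 0,"jaw": 0},{"dx": 0.0001,"dy": 0.00035,"dz": 0,"roll": 0,"jaw": 0},{"dx": 0.0001,"dy": 0.00035,"dz": 0,"roll": 0,"jaw": 0},{"dx": 0.0001,"dy": 0.00035,"dz": 0,"roll": 0,"jaw": 0},{"dx": 0.0001,"dy": 0.00035,"dz": 0,"roll": 0,"jaw": 0},{"dx": 0.0001,"dy": 0.00035,"dz": 0,"roll": 0,"jaw": 0},{"dx": 0.0001,"dy": 0.00035,"dz": 0,"roll": 0,"jaw": 0},{"dx": 0.0001,"dy": 0.00035,"dz": 0,"roll": 0,"jaw": 0},{"dx": 0.0001,"dy": 0.00035,"dz": 0,"roll": 0,"jaw": 0},{"dx": 0.0001,"dy": 0.00035,"dz": 0,"roll": 0,"jaw": 0}]}}

```text
t: 15.25
eef_pos: [0.5246, 0.0858, 0.0496]
ee_rot: [3.14, 0.001, 1.076]
force: [2.0, -9.0, 8.6]
width: 0.0154
gripper_force: 114.7
```

```bash
python3 st.py
```

```text
15.25 [0.5246 0.0858 0.0496] [3.140e+00 1.000e-03 1.076e+00] [ 2.  -9.   8.6] [-3.12 -0.61  0.24] 0.01544159352545055 along y: -8.284274950671596 side: 4.170789512255131
```

>>> {"fn": "servo_tool", "kwargs": {"moves": [{"dx": 0.0001,"dy": 0.0003,"dz": 0,"roll": 0,"jaw": 0},{"dx": 0.0001,"dy": 0.0003,"dz": 0,"roll": 0,"jaw": 0},{"dx": 0.0001,"dy": 0.0003,"dz": 0,"roll": 0,"jaw": 0},{"dx": 0.0001,"dy": 0.0003,"dz": 0,"roll": 0,"jaw": 0},{"dx": 0.0001,"dy": 0.0003,"dz": 0,"roll": 0,"jaw": 0},{"dx": 0.0001,"dy": 0.0003,"dz": 0,"roll": 0,"jaw": 0},{"dx": 0.0001,"dy": 0.0003,"dz": 0,"roll": 0,"jaw": 0},{"dx": 0.0001,"dy": 0.0003,"dz": 0,"roll": 0,"jaw": 0},{"dx": 0,"dy": 0.0003,"dz": 0,"roll": 0,"jaw": 0},{"dx": 0,"dy": 0.0003,"dz": 0,"roll": 0,"jaw": 0}]}}

```text
t: 16.5
eef_pos: [0.5253, 0.0888, 0.0496]
ee_rot: [3.14, 0.001, 1.076]
force: [2.6, -9.9, 9.6]
width: 0.0156
gripper_force: 114.7
```

```bash
python3 st.py
```

```text
16.5 [0.5253 0.0888 0.0496] [3.140e+00 1.000e-03 1.076e+00] [ 2.6 -9.9  9.6] [-3.13 -0.66  0.21] 0.015632480586331696 along y: -8.935700802311114 side: 4.953243677123968
```

>>> {"fn": "servo_tool", "kwargs": {"moves": [{"dx": 0.0001,"dy": 0.0003,"dz": 0,"roll": 0,"jaw": 0},{"dx": 0.0001,"dy": 0.0003,"dz": 0,"roll": 0,"jaw": 0},{"dx": 0.0001,"dy": 0.0003,"dz": 0,"roll": 0,"jaw": 0},{"dx": 0.0001,"dy": 0.0003,"dz": 0,"roll": 0,"jaw": 0},{"dx": 0.0001,"dy": 0.0003,"dz": 0,"roll": 0,"jaw": 0},{"dx": 0.0001,"dy": 0.0003,"dz": 0,"roll": 0,"jaw": 0},{"dx": 0.0001,"dy": 0.0003,"dz": 0,"roll": 0,"jaw": 0},{"dx": 0,"dy": 0,"dz": 0,"roll": 0,"jaw": 0},{"dx": 0,"dy": 0,"dz": 0,"roll": 0,"jaw": 0},{"dx": 0,"dy": 0,"dz": 0,"roll": 0,"jaw": 0}]}}

```text
t: 17.75
eef_pos: [0.5259, 0.0909, 0.0496]
ee_rot: [3.14, 0.001, 1.076]
force: [0.9, -8.6, 8.6]
width: 0.0157
gripper_force: 114.7
```

```bash
python3 st.py
```

```text
17.75 [0.5259 0.0909 0.0496] [3.140e+00 1.000e-03 1.076e+00] [ 0.9 -8.6  8.6] [-2.99 -0.29  0.23] 0.015713864754172902 along y: -8.089776822004998 side: 2.9580265721686785
```

>>> {"fn": "servo_tool", "kwargs": {"moves": [{"dx": 0.0001,"dy": 0.0003,"dz": 0,"roll": 0,"jaw": 0},{"dx": 0.0001,"dy": 0.0003,"dz": 0,"roll": 0,"jaw": 0},{"dx": 0.0001,"dy": 0.0003,"dz": 0,"roll": 0,"jaw": 0},{"dx": 0.0001,"dy": 0.0003,"dz": 0,"roll": 0,"jaw": 0},{"dx": 0.0001,"dy": 0.0003,"dz": 0,"roll": 0,"jaw": 0},{"dx": 0.0001,"dy": 0.0003,"dz": 0,"roll": 0,"jaw": 0},{"dx": 0.0001,"dy": 0.0003,"dz": 0,"roll": 0,"jaw": 0},{"dx": 0.0001,"dy": 0.0003,"dz": 0,"roll": 0,"jaw": 0},{"dx": 0,"dy": 0,"dz": 0,"roll": 0,"jaw": 0},{"dx": 0,"dy": 0,"dz": 0,"roll": 0,"jaw": 0}]}}

```text
t: 19.0
eef_pos: [0.5262, 0.0923, 0.0496]
ee_rot: [3.141, 0.003, 1.076]
force: [0.3, -13.6, 11.6]
width: 0.0155
gripper_force: 114.9
```

```bash
python3 st.py
```

```text
19.0 [0.5262 0.0923 0.0496] [3.141e+00 3.000e-03 1.076e+00] [  0.3 -13.6  11.6] [-4.49 -0.35  0.21] 0.015542636309275158 along y: -13.060263021591052 side: 3.641935836600027
```

>>> {"fn": "servo_tool", "kwargs": {"moves": [{"dx": 0.0001,"dy": 0.0003,"dz": 0,"roll": 0,"jaw": 0},{"dx": 0.0001,"dy": 0.0003,"dz": 0,"roll": 0,"jaw": 0},{"dx": 0.0001,"dy": 0.0003,"dz": 0,"roll": 0,"jaw": 0},{"dx": 0.0001,"dy": 0.0003,"dz": 0,"roll": 0,"jaw": 0},{"dx": 0,"dy": 0.0003,"dz": 0,"roll": 0,"jaw": 0},{"dx": 0,"dy": 0,"dz": 0,"roll": 0,"jaw": 0},{"dx": 0,"dy": 0,"dz": 0,"roll": 0,"jaw": 0},{"dx": 0,"dy": 0,"dz": 0,"roll": 0,"jaw": 0},{"dx": 0,"dy": 0,"dz": 0,"roll": 0,"jaw": 0},{"dx": 0,"dy": 0,"dz": 0,"roll": 0,"jaw": 0}]}}

```text
t: 20.25
eef_pos: [0.5263, 0.0928, 0.0496]
ee_rot: [3.141, 0.004, 1.075]
force: [0.9, -18.1, 13.0]
width: 0.0152
gripper_force: 115.1
```

```bash
python3 st.py
```

```text
20.25 [0.5263 0.0928 0.0496] [3.141 0.004 1.075] [  0.9 -18.1  13. ] [-6.33 -0.67  0.19] 0.015159914867731905 along y: -17.29646706416188 side: 5.280332214086314
```

>>> {"fn": "servo_tool", "kwargs": {"moves": [{"dx": 0.0001,"dy": 0.0004,"dz": 0,"roll": 0,"jaw": 0},{"dx": 0.0001,"dy": 0.0004,"dz": 0,"roll": 0,"jaw": 0},{"dx": 0.0001,"dy": 0.0004,"dz": 0,"roll": 0,"jaw": 0},{"dx": 0.0001,"dy": 0.0004,"dz": 0,"roll": 0,"jaw": 0},{"dx": 0.0001,"dy": 0.0004,"dz": 0,"roll": 0,"jaw": 0},{"dx": 0.0001,"dy": 0.0004,"dz": 0,"roll": 0,"jaw": 0},{"dx": 0.0001,"dy": 0.0004,"dz": 0,"roll": 0,"jaw": 0},{"dx": 0,"dy": 0,"dz": 0,"roll": 0,"jaw": 0},{"dx": 0,"dy": 0,"dz": 0,"roll": 0,"jaw": 0},{"dx": 0,"dy": 0,"dz": 0,"roll": 0,"jaw": 0}]}}

```text
t: 21.5
eef_pos: [0.5264, 0.0937, 0.0495]
ee_rot: [3.141, 0.007, 1.075]
force: [1.9, -27.4, 14.8]
width: 0.0155
gripper_force: 115.3
```

```bash
python3 st.py
```

```text
21.5 [0.5264 0.0937 0.0495] [3.141 0.007 1.075] [  1.9 -27.4  14.8] [-9.64 -1.31  0.27] 0.015524914217391364 along y: -26.084252604275306 side: 8.548338323043039
```

>>> {"fn": "servo_tool", "kwargs": {"moves": [{"dx": 0,"dy": 0,"dz": 0,"roll": -4,"jaw": 0},{"dx": 0,"dy": 0,"dz": 0,"roll": -4,"jaw": 0},{"dx": 0,"dy": 0,"dz": 0,"roll": -4,"jaw": 0},{"dx": 0,"dy": 0,"dz": 0,"roll": -4,"jaw": 0},{"dx": 0,"dy": 0,"dz": 0,"roll": -4,"jaw": 0},{"dx": 0,"dy": 0,"dz": 0,"roll": 0,"jaw": 0},{"dx": 0,"dy": 0,"dz": 0,"roll": 0,"jaw": 0},{"dx": 0,"dy": 0,"dz": 0,"roll": 0,"jaw": 0},{"dx": 0,"dy": 0,"dz": 0,"roll": 0,"jaw": 0},{"dx": 0,"dy": 0,"dz": 0,"roll": 0,"jaw": 0}]}}

```text
t: 22.75
eef_pos: [0.5261, 0.094, 0.0495]
ee_rot: [3.139, 0.007, 0.725]
force: [-0.5, -24.6, 16.2]
width: 0.0154
gripper_force: 115.4
```

```bash
python3 st.py
```

```text
22.75 [0.5261 0.094  0.0495] [3.139 0.007 0.725] [ -0.5 -24.6  16.2] [-8.88 -0.51 -0.11] 0.015408302355705122 along y: -23.990526668374272 side: 5.468178941107526
```

>>> {"fn": "servo_tool", "kwargs": {"moves": [{"dx": 0,"dy": 0.0003,"dz": 0,"roll": -6,"jaw": 0},{"dx": 0,"dy": 0.0003,"dz": 0,"roll": -6,"jaw": 0},{"dx": 0,"dy": 0,"dz": 0,"roll": -6,"jaw": 0},{"dx": 0,"dy": 0,"dz": 0,"roll": -6,"jaw": 0},{"dx": 0,"dy": 0,"dz": 0,"roll": -6,"jaw": 0},{"dx": 0,"dy": 0,"dz": 0,"roll": -6,"jaw": 0},{"dx": 0,"dy": 0,"dz": 0,"roll": -6,"jaw": 0},{"dx": 0,"dy": 0,"dz": 0,"roll": -6,"jaw": 0},{"dx": 0,"dy": 0,"dz": 0,"roll": -6,"jaw": 0},{"dx": 0,"dy": 0,"dz": 0,"roll": 0,"jaw": 0}]}}

```text
t: 24.0
eef_pos: [0.5257, 0.0952, 0.0497]
ee_rot: [3.135, 0.002, -0.218]
force: [-3.7, -20.9, 19.9]
width: 0.0151
gripper_force: 115.4
```

```bash
python3 st.py
```

```text
24.0 [0.5257 0.0952 0.0497] [ 3.135e+00  2.000e-03 -2.180e-01] [ -3.7 -20.9  19.9] [-7.5   0.94 -0.09] 0.015092547348164941 along y: -21.169787346852754 side: 1.5282289752152178
```

>>> {"fn": "servo_tool", "kwargs": {"moves": [{"dx": 0,"dy": 0,"dz": 0,"roll": -4,"jaw": 0},{"dx": 0,"dy": 0,"dz": 0,"roll": 0,"jaw": 0},{"dx": 0,"dy": -0.001,"dz": 0.0003,"roll": 0,"jaw": 0},{"dx": 0,"dy": -0.001,"dz": 0.0003,"roll": 0,"jaw": 0},{"dx": 0,"dy": -0.001,"dz": 0.0003,"roll": 0,"jaw": 0},{"dx": 0,"dy": -0.001,"dz": 0.0003,"roll": 0,"jaw": 0},{"dx": 0,"dy": 0,"dz": 0,"roll": 0,"jaw": 0},{"dx": 0,"dy": 0,"dz": 0,"roll": 0,"jaw": 0},{"dx": 0,"dy": 0,"dz": 0,"roll": 0,"jaw": 0},{"dx": 0,"dy": 0,"dz": 0,"roll": 0,"jaw": 0}]}}

```text
t: 25.25
eef_pos: [0.5258, 0.0948, 0.0499]
ee_rot: [3.14, 0.002, -0.287]
force: [-6.6, -1.6, 8.8]
width: 0.0155
gripper_force: 114.7
```

```bash
python3 st.py
```

```text
25.25 [0.5258 0.0948 0.0499] [ 3.14e+00  2.00e-03 -2.87e-01] [-6.6 -1.6  8.8] [-0.33  2.08 -0.01] 0.015549033902142158 along y: -3.1489420877112066 side: -6.0120213834099685
```

>>> {"fn": "servo_tool", "kwargs": {"moves": [{"dx": 0,"dy": 0,"dz": 0,"roll": 0,"jaw": 0.5},{"dx": 0,"dy": 0,"dz": 0,"roll": 0,"jaw": 0.5},{"dx": 0,"dy": 0,"dz": 0,"roll": 0,"jaw": 0.5},{"dx": 0,"dy": 0,"dz": 0,"roll": 0,"jaw": 0.5},{"dx": 0,"dy": 0,"dz": 0,"roll": 0,"jaw": 0.5},{"dx": 0,"dy": 0,"dz": 0.01,"roll": 0,"jaw": 0.5},{"dx": 0,"dy": 0,"dz": 0.03,"roll": 0,"jaw": 0.5},{"dx": 0,"dy": 0,"dz": 0.04,"roll": 0,"jaw": 0.5},{"dx": 0,"dy": 0,"dz": 0.04,"roll": 0,"jaw": 0.5},{"dx": 0,"dy": 0,"dz": 0.04,"roll": 0,"jaw": 0.5}]}}

```text
t: 26.5
eef_pos: [0.5273, 0.0953, 0.2119]
ee_rot: [-3.141, -0.001, -0.285]
force: [0.9, 0.1, -0.6]
width: 0.0435
gripper_force: 0.0
```

>>> {"fn": "servo_tool", "kwargs": {"moves": [{"dx": 0,"dy": -0.04,"dz": 0.02,"roll": 0,"jaw": 0.5},{"dx": 0,"dy": -0.05,"dz": 0,"roll": 0,"jaw": 0.5},{"dx": 0,"dy": -0.05,"dz": 0,"roll": 0,"jaw": 0.5},{"dx": 0,"dy": -0.05,"dz": 0,"roll": 0,"jaw": 0.5},{"dx": 0,"dy": -0.05,"dz": 0,"roll": 0,"jaw": 0.5},{"dx": 0,"dy": -0.05,"dz": 0,"roll": 0,"jaw": 0.5},{"dx": 0,"dy": -0.05,"dz": 0,"roll": 0,"jaw": 0.5},{"dx": 0,"dy": 0,"dz": 0,"roll": 0,"jaw": 0.5},{"dx": 0,"dy": 0,"dz": 0,"roll": 0,"jaw": 0.5},{"dx": 0,"dy": 0,"dz": 0,"roll": 0,"jaw": 0.5}]}}

```text
t: 27.75
eef_pos: [0.5275, -0.2437, 0.2302]
ee_rot: [-3.141, -0.0, -0.284]
force: [0.2, 0.2, 0.7]
width: 0.0435
gripper_force: 0.0
```

```bash
python3 st.py;python3 - <<'E'
from h import *
p,d=grab_frame("top");p=p[110:310,235:445,::-1]
cv2.imwrite("pics/top3.png",cv2.resize(p,None,fx=3,fy=3,interpolation=cv2.INTER_CUBIC))
E
```

```text
27.75 [ 0.5275 -0.2437  0.2302] [-3.141 -0.    -0.284] [0.2 0.2 0.7] [-0.01  0.04 -0.01] 0.043504965689354684 along y: 0.19674779339495888 side: 0.14179832363394648
```

View pics/top3.png

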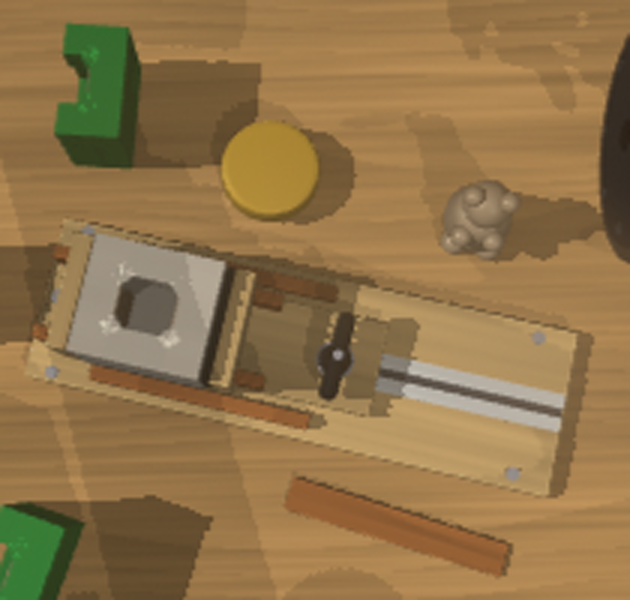

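The halves are shut against the fence (block (70–225, 235–380)), the jaw is up against them at (230,325), the handle lies square to the track at (337,357), and the bystanders haven't moved.

```bash
python3 -c "
from station import *
print(job_done())"
```

```text
the job is handed in; nothing more can be done
None
```

I clamped the mould shut against the fence, locked the T-handle square to the track, let go and handed the job in at about 28 s. I leaned on the jaw with about 21–26 N while locking; the jaw stayed put when I eased off, but I couldn't measure the squeeze left on the mould after letting go.

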